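# Spin the sample turntable and brake it on its pointer

## Robot

A 7-joint arm with a two-finger parallel gripper is mounted at the origin on a cart in front of the work surface, level with it; the furniture and walls round the work are solid. World frame = base frame: x ahead of the robot, y to its left, z up, the work surface at z = 0. Lengths are in mm, angles in rad, forces in N, time in s.
With the tool pointing down it reaches from about 400 to 850 mm from the base axis. Payload 4.5 kg.
Tool frame: the origin (TCP) lies at the very end of the fingers, on their centre line; the grasp point (between the pads) lies 19 mm behind it (r.grip_point_offset is the distance from the TCP to the grasp point, in mm); z points along the fingers, y is the line along which they close (so a half turn about z gives the same grasp; the last joint's range is limited). The gripper opens to 85 mm and grips with 20 to 120 N. Pads are 22 mm wide; open, the fingers measure 114 mm over their backs; the gripper's body (76 mm by 85 mm) begins 54 mm behind the grasp point. The pads swing forward as they close: fully open they stand 13 mm farther back than shut.
Start: joints at [1.331, 0.689, -0.195, 1.565, 0.157, 0.902, -0.215], TCP at [169.024, -601.735, 231.317] pointing down, gripper open.
Joint ranges: [-3.01, 3.01], [-0.46, 2.08], [-1.47, 1.51], [0.13, 2.56], [-1, 4.14], [0.04, 2.09], [-2.66, 2.66]. Speed limits (rad/s): [2.57, 2.57, 3.14, 3.14, 3.14, 3.14, 3.14].

## Interface

Orientations are given as a unit quaternion [w, x, y, z].
In Python, from rig import r gives the robot as it stands.
- The arm moves only by the tool arm_command, never from a script. Its argument "motion" is a list that holds one entry, the list of rows, each a list of 5 numbers: the opening, from 0 (shut) to 1 (fully open), then the shift along the world's x, y, z in mm, then the turn about the world's z in rad. In form: [[[gripper, x, y, z, twist], ...]]. A call has exactly 8 rows; each row shifts and turns the commanded pose from where the row before left it; what a row does not reach is not made up. A row lasts 1/12 s, in which the tool goes at most 41.7 mm and 7.16 degrees, less where a joint would pass 70% of its speed; a pose out of reach is approached as far as the arm can. A call is refused whole if a number of a shift passes 41.7 or a number of a turn 0.125, either way. A call with a gripper value outside its range is refused whole. The fingers move at their own pace and stop on an object; "squeeze" is the grip in N (left out, the last holds). Time passes only in rows, so rows that do not move let the fingers close, or fill a call up. It gives the time, the measured TCP pose, the force, the opening and the grip force at its end, in the units of the state.
- r.read_state(): the state, without advancing time (a new reading comes with each control period).
- r.snapshot(name): name is "scene" or "top"; returns a dict with "image" (480x640x3 uint8, red, green, blue), "vertical_fov" (degrees; the focal length in pixels is half the picture's height over the tangent of half this angle, whatever the lens; pixels are square), "cx", "cy" (the principal point, pixels), "dist" ([k1, k2, p1, p2, k3] as OpenCV has them; the pictures are not rectified), "position" and "orientation" of the camera in the world. Camera axes: x right, y down, z forward; pixel columns grow to the right and rows downward; lengths in mm; the calibration is good to about 2 mm. A picture is of the moment at which its call begins. There is no depth.
- r.close_job(): hands the job in; it is judged then, once.
The state is a dict: "t": time; "q": joint angles; "dq": joint speeds; "joint_efforts": joint torques, N m; "position": TCP position; "eef_rot": TCP orientation; "force": force on the tool from outside, world axes, zero at the start; "torque": the same for the moment, N m; "width": finger opening in mm; "grip_force": force on a finger pad.
Only numpy, scipy, OpenCV 4.12 (cv2) and the standard library are available. Lean on these libraries where they do the work, as an engineer would, in place of code of your own. Each camera call takes 0.05 s, during which the arm holds its last target. There are 200 camera calls.

## Task

Check that the sample turntable on the bench runs freely: with a fingertip, without gripping its peg, flick the platter so that it spins freely anticlockwise as seen from above, and let the peg sweep past the fixed pointer at least twice. Then, while it is still turning, brake it with a fingertip and leave the platter at rest with the peg standing right in front of the pointer, within about a centimetre. Leave the other things on the bench where they are.

Things in the scene. Friction and masses are not known exactly. Their poses are not given: they have to be found in the camera images.
- turntable: fixed turntable base: steel plate 170 x 170 mm under the platter. Origin on the bench surface under the spindle axis; z up. A pointer bracket stands on its own -x side, 133 to 146 mm from the axis; its narrowing steel blade, 22 mm wide, points inward to the axis and ends 114 mm from it; its top is 55 mm above the bench.
- platter_top (a point): round aluminium platter on a low-friction bearing, 220 mm across, 12 mm thick; one upright peg near its rim on its own -x side, flat rubber pot seats, a hub 7 mm high. This point: centre of its flat top face, on the spindle axis, 50 mm above the bench; it turns with the platter. Moment of inertia about 0.006 kg m2; left alone it loses roughly 0.5 rad/s of speed every second.
- platter (a joint): turn of the platter, rad: grows anticlockwise seen from above, without stops and without wrapping; 0, 2 pi, 4 pi ... = peg exactly at the pointer. It starts between 0.7 and 5.2, so the peg passes the pointer for the first time at 2 pi and for the second at 4 pi.
- peg (a point): centre of the peg, half-way up: upright pin in a firm black rubber sleeve, 18 mm in diameter, 90 mm from the spindle axis, standing 32 mm above the platter (its top is 82 mm above the bench). It goes round with the platter.
- mark (a point): fixed point on the peg's circle (90 mm from the axis), at the height of the platter's top face, straight in front of the pointer: here the peg's axis must come to rest.
- pot_white: bystander, loose: sample pot with white lid, 50 mm in diameter, 66 mm high; origin under its middle
- pot_red: bystander, loose: sample pot with white lid and reddish body, 50 mm in diameter, 66 mm high; origin under its middle
- thermo: bystander, loose: food thermometer, 46 x 152 x 18 mm, long side along its y; origin under its middle
- lock: bystander, loose: padlock lying flat, 76 x 38 x 20 mm, long side along its x; origin under its middle
- roll: bystander, loose: roll of tape lying flat, 100 mm in diameter, 25 mm high; origin under its middle
- pen: bystander, loose: ball pen, 12 x 142 x 12 mm, long side along its y; origin under its middle

How it is judged (in metres and radians):
On the way, in this order (a step that is already met when the one before it is completed fails the run):
1. the platter spins freely anticlockwise, untouched, at more than 0.7 rad/s for 0.3 s (velocity of joint platter above 0.7 rad/s and contact force between the fingers and platter below 0.1 N), for 0.3 s.
2. the peg has passed the pointer twice and the platter turns untouched (value of joint platter above 12.62 rad and velocity of joint platter above 0.15 rad/s and contact force between the fingers and platter below 0.1 N).
3. a finger brakes the turning platter: it touches the platter or peg while that turns, or stands low in the way of the peg that runs up to it (((velocity of joint platter above 0.1 rad/s and contact force between the fingers and platter above 0.1 N) or (z of the grasp point in the frame of peg below 0.034 m and x of the grasp point in the frame of peg between -0.02 and 0.04 m and y of the grasp point in the frame of peg between -0.045 and 0 m and velocity of joint platter above 0.2 rad/s) or (z of the grasp point in the frame of peg below 0.034 m and x of the grasp point in the frame of peg between -0.02 and 0.04 m and y of the grasp point in the frame of peg between -0.08 and 0 m and velocity of joint platter above 0.9 rad/s))).
At the end, for the whole second after the job is handed in: The platter is at rest (under 0.05 rad/s) after two passes, with the peg's axis within 14 mm of the mark in front of the pointer (horizontal distance between peg and mark below 0.014 m and velocity of joint platter between -0.05 and 0.05 rad/s and value of joint platter above 12.3 rad); the robot touches nothing.
It fails at once if the peg is taken between the fingers (horizontal distance between the grasp point and peg below 0.009 m and z of the grasp point in the frame of peg below 0.028 m and contact force between the fingers and platter above 0.1 N).
It fails at once if a bystander is shifted more than 20 mm (distance of any of pot_white, pot_red, thermo, lock, roll, pen from where it was at the start of the episode above 0.02 m).
It also fails if it takes over 64 s, if anything falls off the work surface, if the arm or the gripper's body presses on something with over 40 N, if the wrist force passes 120 N, or if a joint passes its speed limit or range.

## Working session

There is one attempt and no reset: what is moved stays moved. The work goes in short steps, Python scripts to look and compute and a tool call to move; the robot and the scene stay as the last step left them, time stands still between calls to the robot, and variables do not carry over. Pictures are saved under pics/ and viewed, at most 10 in all, crops included, and the job is handed in when it is done.

Besides the shell and the picture viewer there is one more tool, called after "Emit:" as name([rows], argument=value, ...), one row to a line, values as JSON. arm_command: Moves the arm, as the interface text tells. Its arguments: {"type":"object","properties":{"motion":{"type":"array","items":{"type":"array","items":{"type":"array","items":{"type":"number"}}}},"squeeze":{"type":"number"}},"required":["motion"]}

```bash
mkdir -p pics; ls
python3 - <<'E'
from rig import r
import cv2
for n in("scene","top"):
    s=r.snapshot(n); cv2.imwrite(f"pics/{n}0.png",s["image"][:,:,::-1])
    print({k:v for k,v in s.items() if k!="image"})
print(r.read_state())
E
```

```text
pics
{'vertical_fov': 56.14417735841132, 'cx': 320.8093827803734, 'cy': 239.54846447045557, 'dist': array([-0.02366861,  0.        ,  0.        ,  0.        ,  0.        ]), 'position': array([-273.12393111,  589.06517781,  685.02432747]), 'orientation': array([ 0.23384995, -0.43862553,  0.76628337, -0.40710151])}
{'vertical_fov': 52.28404473538029, 'cx': 317.2178431445777, 'cy': 244.22550407023897, 'dist': array([-0.080858,  0.      ,  0.      ,  0.      ,  0.      ]), 'position': array([ 346.23157945,  137.63857298, 1078.03660873]), 'orientation': array([-0.04986795,  0.71033834, -0.69991889,  0.05519218])}
{'t': 0.1, 'q': array([ 1.33081729,  0.68992847, -0.19451715,  1.56625107,  0.15731511,
        0.90247778, -0.21504264]), 'dq': array([-0.00041372, -0.00212301,  0.00164033, -0.00321524,  0.0018916 ,
        0.00192917,  0.00022793]), 'joint_efforts': array([-3.46623216e-03, -5.40594363e+01, -1.27144977e+00, -1.58983505e+01,
        9.38290148e-03,  4.35820373e-03,  2.24623767e-05]), 'position': array([ 168.7774178 , -601.17409088,  230.54352253]), 'eef_rot': array([-8.16967099e-04,  9.90635204e-01,  1.36532753e-01, -1.78199571e-04]), 'force': array([ 0.14760857, -0.37760111,  0.48415266]), 'torque': array([ 0.02926057, -0.03932198, -0.02228107]), 'grip_force': 0.0, 'width': 85.87444452394442}
```

View pics/top0.png

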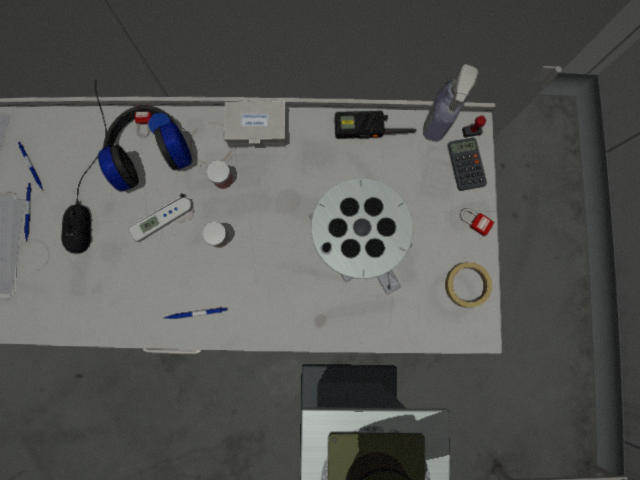

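View pics/scene0.png

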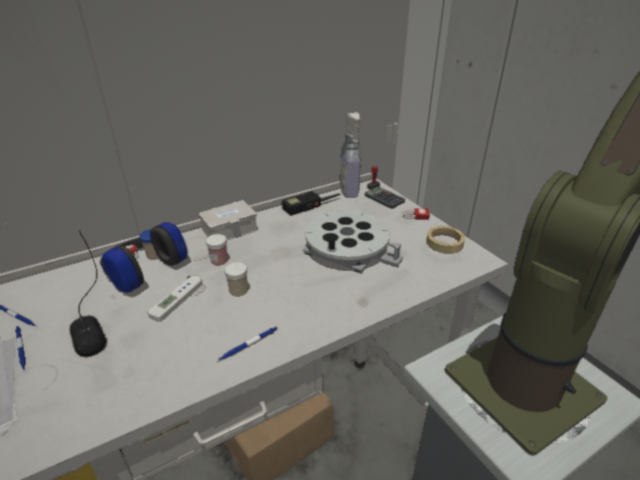

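The top view shows the platter centred near (362,228), with the peg at about (327,248). The pointer bracket is near (389,283), close to the robot and slightly to the right. The scene view confirms this, and the bystanders are all clear of the platter.

```bash
cat > h.py <<'E'
from rig import r
import cv2, numpy as np
from scipy.spatial.transform import Rotation as R
def cam(n):
    s=r.snapshot(n); f=240/np.tan(np.radians(s["vertical_fov"]/2))
    s["K"]=np.array([[f,0,s["cx"]],[0,f,s["cy"]],[0,0,1.]]); q=s["orientation"]
    s["R"]=R.from_quat([q[1],q[2],q[3],q[0]]).as_matrix(); return s
def ray(s,uv,z):
    p=cv2.undistortPoints(np.float64([[uv]]),s["K"],s["dist"])[0,0]
    d=s["R"]@[p[0],p[1],1]; return s["position"]+d*(z-s["position"][2])/d[2]
def pix(s,P):
    return cv2.projectPoints(np.float64([P]),cv2.Rodrigues(s["R"].T)[0],-s["R"].T@s["position"],s["K"],s["dist"])[0][0,0]
E
python3 - <<'E'
from h import *
s=cam("top"); im=s["image"]; g=cv2.cvtColor(im,cv2.COLOR_RGB2GRAY)
c=cv2.HoughCircles(cv2.medianBlur(g,3),cv2.HOUGH_GRADIENT,1,100,param1=100,param2=20,minRadius=44,maxRadius=56)
print(c)
# dark blobs on platter
m=(g<60).astype(np.uint8); m[:,:305]=0;m[:,420:]=0;m[:175]=0;m[285:]=0
n,l,st,ce=cv2.connectedComponentsWithStats(m)
for i in range(1,n):
    if st[i,4]>20: print(st[i],ce[i],ray(s,ce[i],50),ray(s,ce[i],66))
for cc in c[0]: print(ray(s,cc[:2],50))
cv2.imwrite("pics/crop.png",cv2.resize(im[170:310,295:425,::-1],None,fx=4,fy=4,interpolation=cv2.INTER_CUBIC))
E
```

```text
[[[146.5 149.5  49.9]
  [359.5 228.5  48.4]]]
[340 198  19  18 260] [349.16153846 206.43846154] [583.65636487  63.33907699  50.        ] [579.96116907  64.4954482   66.        ]
[364 198  19  18 261] [373.16858238 206.1954023 ] [585.08838635  11.49574041  50.        ] [581.37090307  13.45898307  66.        ]
[329 219  18  18 263] [337.45247148 227.30418251] [537.55834983  88.22537257  50.        ] [534.58060731  88.99442223  66.        ]
[354 219  16  17 192] [361.6875     226.39583333] [540.37178562  36.31802696  50.        ] [537.35025577  37.89494428  66.        ]
[377 218  18  18 265] [385.87924528 226.44528302] [541.11887439 -15.67068905  50.        ] [538.08571711 -13.28463765  66.        ]
[341 239  19  18 263] [350.19391635 247.76425856] [493.78538289  60.7748546   50.        ] [491.48890742  61.97113446  66.        ]
[365 239  20  18 267] [374.54307116 247.37453184] [495.41490411   8.87558863  50.        ] [493.09306735  10.8796104   66.        ]
[322 243   9   9  61] [326.13114754 246.91803279] [494.81790427 111.95431757  50.        ] [492.505359   112.35405828  66.        ]
[706.39309379 511.67374328  50.        ]
[535.71737664  41.00645597  50.        ]
```

View pics/crop.png

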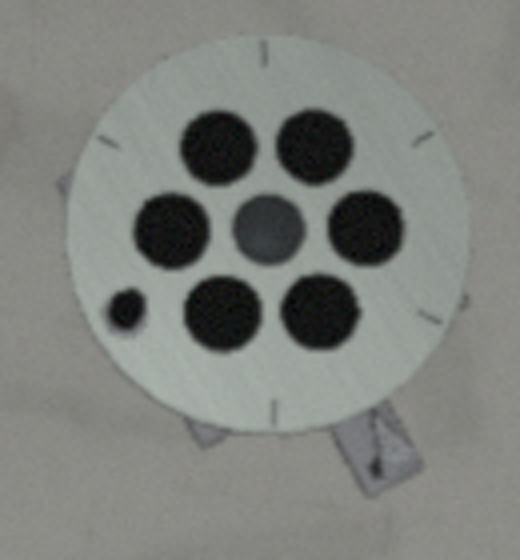

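The crop shows the seats clearly, so their mean gives a good axis. The peg is at (127,310) and the bracket quad runs over (335,432), (385,398), (425,465) and (375,497). Base-plate corners stick out at (65,183), (208,445) and (467,300).

Run:
```python
from h import *
s=cam("top"); C=np.array([539.4,36.2])
for nm,p in dict(c1=(65,183),c2=(208,445),c3=(467,300),bn=(335,432),bn2=(385,398),bf1=(425,465),bf2=(375,497)).items():
    uv=(295+p[0]/4-.4,170+p[1]/4-.4)
    for z in (0,30,55):
        d=ray(s,uv,z)[:2]-C; print(nm,z,np.hypot(*d).round(1),np.degrees(np.arctan2(d[1],d[0])).round(1)%360,end=' | ')
    print()
s=cam("scene"); u,v=pix(s,[430,-10,40]).astype(int); print(u,v)
im=s["image"][190:290,290:420,::-1]
cv2.imwrite("pics/crop2.png",cv2.resize(im,None,fx=5,fy=5,interpolation=cv2.INTER_CUBIC))
```

```text
c1 0 114.8 72.8 | c1 30 112.9 75.9 | c1 55 111.5 78.5 | 
c2 0 115.9 165.8 | c2 30 118.6 165.1 | c2 55 120.8 164.6 | 
c3 0 120.0 255.9 | c3 30 115.3 253.0 | c3 55 111.7 250.4 | 
bn 0 112.3 201.9 | bn 30 113.2 199.6 | bn 55 114.1 197.6 | 
bn2 0 109.9 219.4 | bn2 30 109.3 216.5 | bn2 55 109.1 214.0 | 
bf1 0 152.5 217.0 | bf1 30 150.9 214.9 | bf1 55 149.8 213.1 | 
bf2 0 153.7 204.6 | bf2 30 153.2 202.8 | bf2 55 152.9 201.3 | 
386 250
```

View pics/crop2.png

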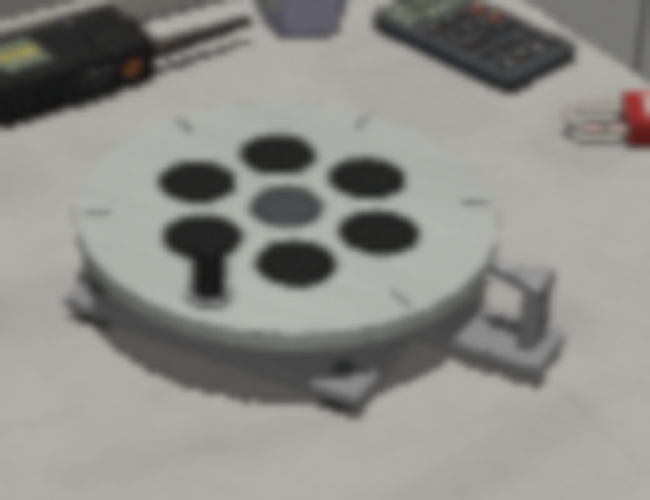

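Emit:
arm_command([
  [[0, 30, 41, 0, 0], [0, 30, 41, 0, 0], [0, 30, 41, 0, 0], [0, 30, 41, 0, 0], [0, 30, 41, 0, 0], [0, 30, 41, 0, 0], [0, 30, 41, 0, 0], [0, 30, 41, 0, 0]],
])

```text
t: 0.92
position: [366.7, -331.0, 231.5]
eef_rot: [0.0, 0.991, 0.136, 0.0]
force: [2.9, -1.0, 0.5]
width: 0.3
grip_force: 0.0
```

The quad is the bracket's foot, down near the bench. The foot and base corners agree on a pointer direction of about 210°. That puts the mark near (461.5,-9) and the platter at about 4.74 rad. Next I go above the start point behind the peg.

Emit:
arm_command([
  [[0, 13, 38, 0, 0.125], [0, 13, 38, 0, 0.125], [0, 13, 38, 0, 0], [0, 13, 38, 0, 0], [0, 13, 38, 0, 0], [0, 13, 38, 0, 0], [0, 13, 38, 0, 0], [0, 13, 38, 0, 0]],
])

```text
t: 1.58
position: [470.2, -26.8, 231.5]
eef_rot: [0.0, 0.966, 0.259, 0.0]
force: [1.7, -0.2, 0.4]
width: 0.1
grip_force: 0.0
```

Emit:
arm_command([
  [[0, 13, 38, 0, 0], [0, 13, 38, 0, 0], [0, 13, 38, 0, 0], [0, 13, 38, 0, 0], [0, 0, 0, -40, 0], [0, 0, 0, -40, 0], [0, 0, 0, -40, 0], [0, 0, 0, 0, 0]],
])

```text
t: 2.25
position: [516.6, 122.2, 104.3]
eef_rot: [0.0, 0.966, 0.26, -0.007]
force: [-1.0, -0.8, -1.1]
width: -0.2
grip_force: 0.0
```

Run:
```python
from h import *
s=cam("scene"); print(r.read_state()["position"], r.read_state()["force"])
C=np.array([539.4,36.2]);a=np.radians(210.1);d=np.array([np.cos(a),np.sin(a)])
im=s["image"].copy()
for P in ([*(C+114*d),55],[*(C+90*d),50],[492.5,112.4,82],[492.5,112.4,50]):
    cv2.circle(im,tuple(int(round(x)) for x in pix(s,P)),1,(255,0,0),-1)
cv2.imwrite("pics/s3.png",cv2.resize(im[120:290,270:430,::-1],None,fx=3.5,fy=3.5,interpolation=cv2.INTER_CUBIC))
```

```text
[518.68544745 122.46349934 108.00959862] [-0.15753754 -0.34447257 -0.17451192]
```

View pics/s3.png

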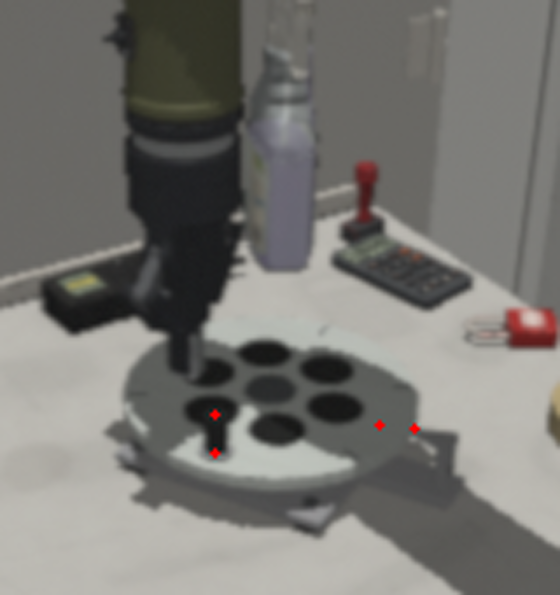

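The projected mark and pointer tip (414,428) agree with the picture, and the finger is above the platter just behind the peg. Next I back off a little, lower the finger, flick, then lift and wait above the braking spot.

Emit:
arm_command([
  [[0, 8, 4, 0, 0], [0, 0, 0, -23, 0], [0, 0, 0, -23, 0], [0, 0, 0, 0, 0], [0, 0, 0, 0, 0], [0, 0, 0, 0, 0], [0, 0, 0, 0, 0], [0, 0, 0, 0, 0]],
])

```text
t: 2.97
position: [530.9, 127.5, 67.1]
eef_rot: [-0.0, 0.966, 0.259, 0.001]
force: [-0.4, -0.1, 0.2]
width: -0.2
grip_force: 0.0
```

Emit:
arm_command([
  [[0, -8, -2, -5, 0], [0, -11, -3, 0, 0], [0, -16, -7, 0, 0], [0, -19, -14, 0, 0], [0, -16, -21, 0, 0], [0, -10, -24, 0, 0], [0, 0, 0, 30, 0], [0, 0, 0, 40, 0]],
])

```text
t: 3.63
position: [447.3, 54.1, 129.6]
eef_rot: [0.001, 0.966, 0.258, -0.004]
force: [1.7, 0.3, -0.7]
width: -0.1
grip_force: 0.0
```

Emit:
arm_command([
  [[0, 6, -28, 0, 0], [0, 6, -28, 0, 0], [0, 6, -28, 0, 0], [0, 0, 0, 0, 0], [0, 0, 0, 0, 0], [0, 0, 0, 0, 0], [0, 0, 0, 0, 0], [0, 0, 0, 0, 0]],
])

```text
t: 4.3
position: [467.8, -26.3, 130.5]
eef_rot: [-0.0, 0.966, 0.26, 0.0]
force: [0.3, -0.4, 0.2]
width: -0.5
grip_force: 0.0
```

```bash
cat > look.py <<'E'
from h import *
import sys
# peg angle: darkest blob near ring (r=90) projected at peg mid height, compare with views
C=np.array([539.4,36.2])
def peg(n):
    s=cam(n); g=cv2.cvtColor(s["image"],cv2.COLOR_RGB2GRAY).astype(float)
    best=[]
    for a in range(0,360,2):
        p=C+90*np.array([np.cos(np.radians(a)),np.sin(np.radians(a))])
        v=[g[tuple(np.round(pix(s,[*p,z])[::-1]).astype(int))] for z in (56,66,76)]
        best.append(max(v))
    b=np.array(best); return [a*2 for a in np.flatnonzero(b<60)],s
if __name__=="__main__":
    for i in range(4):
        for n in("top","scene"):
            t=r.read_state()["t"]; d,s=peg(n); print(n,round(t,2),d)
            cv2.imwrite(f"pics/{n}_{t:.2f}.png",s["image"][:,:,::-1])
    print(r.read_state()["position"])
E
python3 look.py
```

```text
top 4.3 [np.int64(6), np.int64(8), np.int64(10), np.int64(12), np.int64(14), np.int64(222), np.int64(224), np.int64(226), np.int64(228), np.int64(230), np.int64(232), np.int64(234), np.int64(236), np.int64(238), np.int64(240), np.int64(242), np.int64(244), np.int64(246), np.int64(248), np.int64(250), np.int64(252), np.int64(254), np.int64(256), np.int64(258), np.int64(260), np.int64(262), np.int64(264), np.int64(266), np.int64(268), np.int64(270), np.int64(272), np.int64(274), np.int64(276), np.int64(278), np.int64(280), np.int64(282), np.int64(284), np.int64(286), np.int64(288), np.int64(290), np.int64(292), np.int64(294), np.int64(296)]
scene 4.35 [np.int64(16), np.int64(18), np.int64(20), np.int64(22), np.int64(24), np.int64(26)]
top 4.4 [np.int64(28), np.int64(30), np.int64(32), np.int64(34), np.int64(36), np.int64(220), np.int64(222), np.int64(224), np.int64(226), np.int64(228), np.int64(230), np.int64(232), np.int64(234), np.int64(236), np.int64(238), np.int64(240), np.int64(242), np.int64(244), np.int64(246), np.int64(248), np.int64(250), np.int64(252), np.int64(254), np.int64
[... 1203 characters left out ...]
t64(78), np.int64(222), np.int64(224), np.int64(226), np.int64(228), np.int64(230), np.int64(232), np.int64(234), np.int64(236), np.int64(238), np.int64(240), np.int64(242), np.int64(244), np.int64(246), np.int64(248), np.int64(250), np.int64(252), np.int64(254), np.int64(256), np.int64(258), np.int64(260), np.int64(262), np.int64(264), np.int64(266), np.int64(268), np.int64(270), np.int64(272), np.int64(274), np.int64(276), np.int64(278), np.int64(280), np.int64(282), np.int64(284), np.int64(286), np.int64(288), np.int64(290), np.int64(292), np.int64(294)]
scene 4.65 [np.int64(78), np.int64(80), np.int64(82), np.int64(84), np.int64(86), np.int64(88)]
[467.83265463 -27.60088563 130.28195016]
```

The platter is spinning at about 3.6 rad/s and should make its second pass around t=5.3. I wait it out, then stand the finger in the peg's path just past the mark.

Emit:
arm_command([
  [[0, 5, -2, 0, 0], [0, 0, 0, 0, 0], [0, 0, 0, 0, 0], [0, 0, 0, 0, 0], [0, 0, 0, 0, 0], [0, 0, 0, 0, 0], [0, 0, 0, 0, 0], [0, 0, 0, 0, 0]],
])

```text
t: 5.37
position: [472.8, -29.7, 130.3]
eef_rot: [0.0, 0.966, 0.259, 0.0]
force: [1.4, 0.6, 0.8]
width: -0.4
grip_force: 0.0
```

```bash
sed -i 's/print(n,round(t,2),d)/print(n,round(t,2),*[x for x in d if n=="scene" or not 215<x<300])/; s/range(4)/range(int(sys.argv[1]))/' look.py; python3 look.py 1
```

```text
top 5.37 212
scene 5.42 224 226 228 230 232 234 236 238
[472.85054297 -29.70530413 130.32630179]
```

Emit:
arm_command([
  [[0, 0, 0, 0, 0], [0, 0, 0, 0, 0], [0, 0, 0, 0, 0], [0, 0, 0, 0, 0], [0, 0, 0, -36, 0], [0, 0, 0, -34, 0], [0, 0, 0, 0, 0], [0, 0, 0, 0, 0]],
])

```text
t: 6.13
position: [471.4, -29.7, 59.3]
eef_rot: [-0.0, 0.966, 0.259, -0.002]
force: [0.1, 0.1, -0.2]
width: 0.1
grip_force: 0.0
```

Emit:
arm_command([
  [[0, 0, 0, 0, 0], [0, 0, 0, 0, 0], [0, 0, 0, 0, 0], [0, 0, 0, 0, 0], [0, 0, 0, 0, 0], [0, 0, 0, 0, 0], [0, 0, 0, 0, 0], [0, 0, 0, 0, 0]],
])

```text
t: 6.8
position: [472.9, -29.7, 60.5]
eef_rot: [0.0, 0.966, 0.259, 0.0]
force: [0.1, 0.0, 0.9]
width: -0.3
grip_force: 0.0
```

Emit:
arm_command([
  [[0, 0, 0, 0, 0], [0, 0, 0, 0, 0], [0, 0, 0, 0, 0], [0, 0, 0, 0, 0], [0, 0, 0, 0, 0], [0, 0, 0, 0, 0], [0, 0, 0, 0, 0], [0, 0, 0, 0, 0]],
])

```text
t: 7.47
position: [472.9, -29.7, 60.3]
eef_rot: [0.0, 0.966, 0.259, 0.0]
force: [0.5, -0.4, 0.8]
width: 0.2
grip_force: 0.0
```

```bash
python3 look.py 6
```

```text
top 7.47 182 184 186 188 214
scene 7.52 188 190 192 194 196 198 200 230 232 234 236 238 240 242 244 246 248 250 252 268
top 7.57 194 214
scene 7.62 198 200 202 204 206 208 210 212 214 216 218 220 222 224 226 228 230 232 234 236 238 240 242 244 246 248 250 252 266 268
top 7.67 214
scene 7.72 204 206 208 210 212 214 216 218 220 222 224 226 228 230 232 234 236 238 240 242 244 246 248 250 252 266 268
top 7.77 214
scene 7.82 202 204 206 208 210 212 214 216 218 220 222 224 226 228 230 232 234 236 238 240 242 244 246 248 250 252 266 268
top 7.87 214
scene 7.92 202 204 206 208 210 212 214 216 218 220 222 224 226 228 230 232 234 236 238 240 242 244 246 248 250 252 266 268
top 7.97 214
scene 8.02 200 202 204 206 208 210 212 214 216 218 220 222 224 226 228 230 232 234 236 238 240 242 244 246 248 250 252 266 268
[472.711666   -29.62166505  60.29517542]
```

Emit:
arm_command([
  [[0, 0, 0, 0, 0], [0, 0, 0, 0, 0], [0, 0, 0, 0, 0], [0, 0, 0, 0, 0], [0, 5, -9, 0, 0], [0, 5, -9, 10, 0], [0, 0, 0, 35, 0], [0, 0, 0, 35, 0]],
])

```text
t: 8.73
position: [482.2, -49.3, 140.3]
eef_rot: [-0.0, 0.966, 0.258, -0.002]
force: [0.5, -0.3, -0.2]
width: -0.0
grip_force: 0.0
```

Emit:
arm_command([
  [[0, 0, -40, 10, 0], [0, 0, -40, 0, 0], [0, 0, -40, 0, 0], [0, 0, -40, 0, 0], [0, 0, 0, 0, 0], [0, 0, 0, 0, 0], [0, 0, 0, 0, 0], [0, 0, 0, 0, 0]],
])

```text
t: 9.4
position: [483.0, -206.5, 150.3]
eef_rot: [-0.0, 0.966, 0.26, 0.0]
force: [-0.6, -0.0, -0.2]
width: 0.0
grip_force: 0.0
```

```bash
python3 look.py 2
python3 - <<'E'
from h import *
C=np.array([539.4,36.2]);a=np.radians(210.1);M=C+90*np.array([np.cos(a),np.sin(a)])
s=cam("top");g=cv2.cvtColor(s["image"],cv2.COLOR_RGB2GRAY)
u,v=pix(s,[*M,66]).astype(int)
m=np.zeros_like(g);m[v-10:v+11,u-10:u+11]=(g[v-10:v+11,u-10:u+11]<60)
n,l,st,ce=cv2.connectedComponentsWithStats(m)
for i in range(1,n):
    p=ray(s,ce[i],66)[:2]; print(st[i],p,p-M,np.hypot(*(p-C)),np.degrees(np.arctan2(*(p-C)[::-1]))%360)
cv2.imwrite("pics/end.png",cv2.resize(s["image"][170:310,295:425,::-1],None,fx=4,fy=4,interpolation=cv2.INTER_CUBIC))
E
```

```text
top 9.4 200 202 204 206 208
scene 9.45 200 202 204 206 208 210
top 9.5 200 202 204 206 208
scene 9.55 200 202 204 206 208 210
[ 483.13445    -206.44948215  150.38458774]
[376 261   8   9  57] [457.00537148   0.63002925] [-4.53100067  9.56599559] 89.7446245095964 203.34998035380383
```

View pics/end.png

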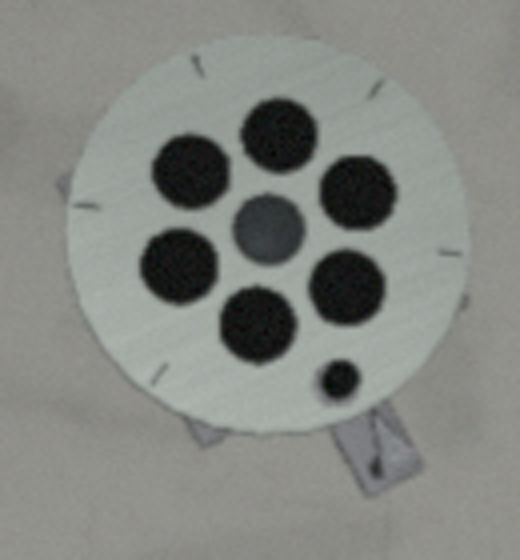

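The crop shows the peg at (340,380), just short of the pointer: about 10 mm clockwise of the mark and at rest. I'll ease it forward slowly from behind.

Emit:
arm_command([
  [[0, -7, 38.5, 0, 0], [0, -7, 38.5, 0, 0], [0, -7, 38.5, 0, 0], [0, -7, 38.5, 0, 0], [0, -7, 38.5, 0, 0], [0, -6, 38.5, 0, 0], [0, 0, 0, 0, 0], [0, 0, 0, 0, 0]],
])

```text
t: 10.32
position: [441.6, 26.9, 150.5]
eef_rot: [-0.0, 0.965, 0.263, 0.0]
force: [-0.2, -0.7, 0.1]
width: 0.3
grip_force: 0.0
```

```bash
python3 -c "
from rig import r;print(r.read_state()['position'])"
```

```text
[441.63178828  26.87364788 150.49554073]
```

Emit:
arm_command([
  [[0, 0, 0, -30, 0], [0, 0, 0, -30, 0], [0, 0, 0, -29, 0], [0, 0, 0, 0, 0], [0, 0.5, -0.9, 0, 0], [0, 0.5, -0.9, 0, 0], [0, 0.5, -0.9, 0, 0], [0, 0.5, -0.9, 0, 0]],
])

```text
t: 10.98
position: [444.9, 19.2, 62.9]
eef_rot: [0.0, 0.966, 0.258, 0.002]
force: [-0.4, -1.3, 0.4]
width: 0.2
grip_force: 0.0
```

Emit:
arm_command([
  [[0, 0.5, -0.9, 0, 0], [0, 0.5, -0.9, 0, 0], [0, 0.5, -0.9, 0, 0], [0, 0.5, -0.9, 0, 0], [0, 0.5, -0.9, 0, 0], [0, 0.5, -0.9, 0, 0], [0, 0.5, -0.9, 0, 0], [0, 0.5, -0.9, 0, 0]],
])

```text
t: 11.65
position: [447.8, 12.4, 61.3]
eef_rot: [0.0, 0.966, 0.259, -0.0]
force: [-0.5, -0.1, 0.5]
width: -0.2
grip_force: 0.0
```

```bash
cat > chk.py <<'E'
from h import *
C=np.array([539.4,36.2]);a=np.radians(210.1);M=C+90*np.array([np.cos(a),np.sin(a)])
s=cam("top");g=cv2.cvtColor(s["image"],cv2.COLOR_RGB2GRAY)
u,v=pix(s,[*M,66]).astype(int)
m=np.zeros_like(g);m[v-10:v+11,u-10:u+11]=(g[v-10:v+11,u-10:u+11]<60)
n,l,st,ce=cv2.connectedComponentsWithStats(m)
for i in range(1,n):
    p=ray(s,ce[i],66)[:2]; print(st[i],p,p-M,np.hypot(*(p-C)),np.degrees(np.arctan2(*(p-C)[::-1]))%360)
print(r.read_state()["position"])
E
python3 look.py 1; python3 chk.py
```

```text
top 11.65 180 182 184 186 188 190 192 194 196 198 200 202 204 212 214
scene 11.7 198 200 202 204 220 222 224 232 234 238 240 242 244 246 248 250 252 254 256 258 260 262 264 266 268 270 272 274
[447.93147991  12.28644742  61.26265996]
[374 252  21  21 416] [462.27347466  -9.20931638] [ 0.73710251 -0.27335003] 89.50143532513736 210.4880421667235
[447.87861834  12.39128936  61.28197856]
```

Emit:
arm_command([
  [[0, 0, 0, 0, 0], [0, -2, 4, 0, 0], [0, -4, 8, 0, 0], [0, 0, 0, 40, 0], [0, 0, 0, 40, 0], [0, 0, 40, 10, 0], [0, 0, 40, 0, 0], [0, 0, 40, 0, 0]],
])

```text
t: 12.47
position: [442.1, 145.9, 152.5]
eef_rot: [-0.0, 0.966, 0.258, 0.001]
force: [1.0, 1.2, 0.7]
width: 0.1
grip_force: 0.0
```

Emit:
arm_command([
  [[0, 0, 40, 0, 0], [0, 0, 40, 0, 0], [0, 0, 0, 0, 0], [0, 0, 0, 0, 0], [0, 0, 0, 0, 0], [0, 0, 0, 0, 0], [0, 0, 0, 0, 0], [0, 0, 0, 0, 0]],
])

```text
t: 13.13
position: [441.9, 223.1, 151.3]
eef_rot: [0.0, 0.966, 0.258, -0.0]
force: [0.8, -0.1, -0.3]
width: -0.1
grip_force: 0.0
```

```bash
python3 look.py 1; python3 chk.py; python3 chk.py
```

```text
top 13.13 206 208 210 212 214
scene 13.18 206 208 210 212 214 216 218
[442.01451428 223.56015532 151.33767386]
[380 259   9   8  56] [461.72325608  -8.64648323] [0.18688393 0.28948312] 89.69327513051502 209.9998861565722
[441.99451979 223.80143803 151.32915014]
[380 259   9   8  56] [461.72325608  -8.64648323] [0.18688393 0.28948312] 89.69327513051502 209.9998861565722
[442.00959321 223.95577959 151.35290338]
```

The peg is at rest within 1 mm of the estimated mark and the arm is clear, so I hand in.

```bash
python3 -c "
from rig import r;print(r.close_job())"
```

```text
the job is handed in; nothing more can be done
None
```

I flicked the platter to about 3.6 rad/s, let the peg pass the pointer twice and stopped it with a fingertip; after one slow nudge it rests within about 1 mm of my estimated mark, and the job is handed in (no verdict was returned).

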